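# Second spacer and next tile on the drying stack

## Robot

A 6-joint arm with a two-finger parallel gripper is mounted at the origin on the work surface. World frame = base frame: x ahead of the robot, y to its left, z up, the work surface at z = 0. Lengths are in m, angles in rad, forces in N, time in s.
With the tool pointing down it reaches from about 0.35 to 0.975 m from the base axis. Payload 4.9 kg.
Tool frame: the origin (TCP) lies on the centre line of the jaws, within the pads' length; the fingertips stand manip.tcp_to_tips ahead of it and the grasp point (between the pads) is the TCP (manip.tcp_to_tips is the distance from the TCP to the fingertips, in m); y points along the fingers, z is the direction in which the jaws open and shut, and the axes are right-handed (so a half turn about y gives the same grasp; the last joint's range is limited). The gripper opens to 85 mm and grips with 20 to 120 N. Pads are 22 mm wide; open, the fingers measure 114 mm over their backs; the gripper's body (76 mm by 85 mm) begins 54 mm behind the grasp point. The pads swing forward as they close: fully open they stand 13 mm farther back than shut.
Start: joints at [1.225, 0.053, 1.613, -0, 1.476, -0.119], TCP at [0.141, 0.609, 0.25] pointing down, gripper open.
Joint ranges: [-3.01, 3.01], [-1.01, 2.22], [0.06, 2.58], [-1.02, 4.17], [0.09, 2.62], [-3.14, 3.14]. Speed limits (rad/s): [2.57, 2.57, 3.14, 3.14, 3.14, 3.14].

## Interface

Orientations are given as a unit quaternion [w, x, y, z].
In Python, from plant import manip gives the robot as it stands.
- The arm moves only by the tool apply_moves, never from a script. Its argument "moves" is a list of rows, each a list of 7 numbers: the gripper's target within -1 to 1 (shut at 1, half-way at 0, fully open at -1), then the shift along the tool's x, y, z in mm, then the turn, a rotation vector about the tool's x, y, z in degrees. A call has 1 to 20 rows; each row shifts and turns the commanded pose from where the row before left it, along the tool's axes as they then stand; what a row does not reach is not made up. A row lasts 1/10 s, in which the tool goes at most 50 mm and 8.59 degrees, less where a joint would pass 70% of its speed; a pose out of reach is approached as far as the arm can. A call with a gripper value outside its range is refused whole. The fingers move at their own pace and stop on an object; the grip force is fixed at half the most. Time passes only in rows, so rows that do not move let the fingers close. It gives the time, the measured TCP pose, the force and the opening at its end, in the units of the state.
- manip.state(): the state, without advancing time (a new reading comes with each control period).
- manip.grab_frame(name): name is "scene" or "top" or "wrist"; returns the picture (400x640x3 uint8, blue, green, red); there is no depth.
- manip.calibration(name): a dict with "mtx" (3x3 intrinsics, pixels), "distortion" ([k1, k2, p1, p2, k3] as OpenCV has them; the pictures are not rectified), "T" (4x4, takes a point from camera to world coordinates); the wrist camera has in their place "T_tool_cam" (4x4, takes a point from camera to tool coordinates, whose origin is the TCP and whose axes are the tool frame's). Camera axes: x right, y down, z forward; pixel columns grow to the right and rows downward; lengths in m; the calibration is good to about 2 mm. A picture is of the moment at which its call begins: read the wrist's pose just before it. calibration takes no time and is no camera call.
- manip.job_done(): hands the job in, once; it reports no verdict.
The state is a dict: "time": time; "joint_pos": joint angles; "joint_vel": joint speeds; "joint_efforts": joint torques, N m; "tool_pos": TCP position; "tool_rot": TCP orientation; "contact_force": force on the tool from outside, world axes, zero at the start; "ft_torque": the same for the moment, N m; "gripper_width": opening from 0.0 (shut) to 1.0 (fully open).
Only numpy, scipy, OpenCV 4.12 (cv2) and the standard library are available. Lean on these libraries where they do the work, as an engineer would, in place of code of your own. Each camera call takes 0.05 s, during which the arm holds its last target. There are 200 camera calls.

## Task

On the drying rack one spacer stick already lies across one end of the long tile. Lay the matching loose stick across the bare end in the same way, as far from the middle as the first, and let go of it; then set the loose long tile gently on the two sticks, squarely above the lower tile, so that it rests level and clear of it. Leave the first stick where it lies and do not drop the tile.

Things in the scene. Friction and masses are not known exactly. Their poses are not given: they have to be found in the camera images.
- rack: Drying rack fixed to the table, to the left ahead of the robot: a low dark wooden frame, 280 x 84 x 16 mm high, carrying one fixed long border tile, 240 x 64 x 14 mm (white glaze with blue lozenges), its glazed top 30 mm above the table. Origin: centre of the frame's underside, at table height. x runs along the tile towards its BARE end, y across it, z up. The rack may point any way. The place for the missing stick is centred 80 mm from the origin along +x, stick along y.
- first_stick: Spacer stick already in place: square wooden stick 110 x 18 x 18 mm, 30 g, lying loose across the lower tile at its other end, about 80 mm from the rack's centre (rack x about -80 mm, up to 5 mm off). Origin: centre of its underside; x along its length.
- spacer: The missing spacer: a loose wooden stick like the first one, 110 x 18 x 18 mm, 30 g, lying on the table to the robot's right among a shorter stick (55 mm long) and a flat slat (45 mm wide, 9 mm thick) of the same wood, which are not to be used. Origin: centre of its underside; x along its length, z up.
- long_tile: The next layer: a loose long border tile, 240 x 64 x 14 mm, about 400 g, white glaze with four blue lozenges up, lying flat on the table to the robot's right. A similar but shorter tile (150 mm, three lozenges) is not to be used. Origin: centre of its underside; x along its length, y across the 64 mm, z up. On the two sticks its underside is 48 mm above the table.

How it is judged:
On the way:
1. the matching stick lies across the bare end of the lower tile, released (x of spacer in the frame of rack between 0.06 and 0.1 m and y of spacer in the frame of rack between -0.02 and 0.02 m and z of spacer in the frame of rack between 0.026 and 0.034 m and angle between the x axis of spacer and the y axis of rack, either way round below 0.21 rad and contact force between the fingers and spacer below 0.05 N), for 0.3 s.
At the end, for the whole second after the job is handed in: Both sticks lie across the lower tile: the new one within 20 mm and 12 degrees of its place, the first moved under 20 mm. The long tile rests still on both, level within 3 degrees, underside 48 +-4 mm up, within 20 mm along, 15 mm across and 10 degrees of the lower tile (x of spacer in the frame of rack between 0.06 and 0.1 m and y of spacer in the frame of rack between -0.02 and 0.02 m and z of spacer in the frame of rack between 0.026 and 0.034 m and angle between the x axis of spacer and the y axis of rack, either way round below 0.21 rad and distance of first_stick from where it was at the start of the episode below 0.02 m and x of long_tile in the frame of rack between -0.02 and 0.02 m and y of long_tile in the frame of rack between -0.015 and 0.015 m and z of long_tile in the frame of rack between 0.044 and 0.052 m and angle between the x axis of long_tile and the x axis of rack, either way round below 0.18 rad and angle between long_tile's own z axis and vertical below 0.05 rad and linear speed of long_tile below 0.02 m/s); the robot touches nothing.
It fails at once if the long tile is dropped (falls free for more than about 13 mm) (linear speed of long_tile above 0.5 m/s and contact force between the fingers and long_tile below 0.01 N).
It also fails if it takes over 67 s, if anything falls off the work surface, if the arm or the gripper's body presses on something with over 40 N, if the wrist force passes 120 N, or if a joint passes its speed limit or range.

## Working session

There is one attempt and no reset: what is moved stays moved. The work goes in short steps, Python scripts to look and compute and a tool call to move; the robot and the scene stay as the last step left them, time stands still between calls to the robot, and variables do not carry over. Pictures are saved under pics/ and viewed, about 8 in all and at most 12, crops included, and the job is handed in when it is done.

Besides the shell and the picture viewer there is one more tool, called after "Request:" in YAML: its name, and indented under it one key for each argument. apply_moves: Moves the arm, as the interface text tells. Its arguments: {"type":"object","properties":{"moves":{"type":"array","items":{"type":"array","items":{"type":"number"}}}},"required":["moves"]}

```bash
mkdir -p pics; ls
python3 - <<'E'
from plant import manip
import cv2,numpy as np
np.set_printoptions(precision=4,suppress=True)
print(manip.state(), manip.tcp_to_tips)
for n in("scene","top"):
    cv2.imwrite(f"pics/{n}0.png",manip.grab_frame(n)); print(n,manip.calibration(n))
print(manip.calibration("wrist"))
E
```

```text
pics
{'time': 0.0, 'joint_pos': array([ 1.225 ,  0.0534,  1.6143,  0.    ,  1.476 , -0.119 ]), 'joint_vel': array([ 0.0008, -0.0021, -0.002 ,  0.0007, -0.0005,  0.0011]), 'joint_efforts': array([  0.001 , -39.3699, -37.0168,  -0.    ,   0.0072,  -0.    ]), 'tool_pos': array([0.1403, 0.6084, 0.2491]), 'tool_rot': array([-0.7019,  0.7033, -0.0802,  0.0799]), 'contact_force': array([0.0223, 0.0803, 0.2684]), 'ft_torque': array([0.0581, 0.056 , 0.0095]), 'gripper_width': 1.0011537569375542} 0.019
scene {'mtx': array([[467.601 ,   0.    , 325.5599],
       [  0.    , 467.601 , 199.3527],
       [  0.    ,   0.    ,   1.    ]]), 'distortion': array([-0.0616,  0.    ,  0.    ,  0.    ,  0.    ]), 'T': array([[-0.1462,  0.6053, -0.7824,  1.228 ],
       [ 0.9892,  0.0982, -0.1089,  0.0012],
       [ 0.0109, -0.7899, -0.6131,  0.6047],
       [ 0.    ,  0.    ,  0.    ,  1.    ]])}
top {'mtx': array([[406.7312,   0.    , 314.9432],
       [  0.    , 406.7312, 203.6417],
       [  0.    ,   0.    ,   1.    ]]), 'distortion': array([0.0025, 0.    , 0.    , 0.    , 0.    ]), 'T': array([[ 0.0923, -0.9725,  0.2136,  0.3387],
       [-0.9957, -0.09  ,  0.0201, -0.118 ],
       [-0.0003, -0.2146, -0.9767,  1.0317],
       [ 0.    ,  0.    ,  0.    ,  1.    ]])}
{'mtx': array([[275.4655,   0.    , 318.1394],
       [  0.    , 275.4655, 202.6983],
       [  0.    ,   0.    ,   1.    ]]), 'distortion': array([-0.0438,  0.    ,  0.    ,  0.    ,  0.    ]), 'T_tool_cam': array([[ 0.0001,  0.9542,  0.2992, -0.0757],
       [ 0.0003, -0.2992,  0.9542, -0.1242],
       [ 1.    , -0.    , -0.0003,  0.0003],
       [ 0.    ,  0.    ,  0.    ,  1.    ]])}
```

View pics/top0.png

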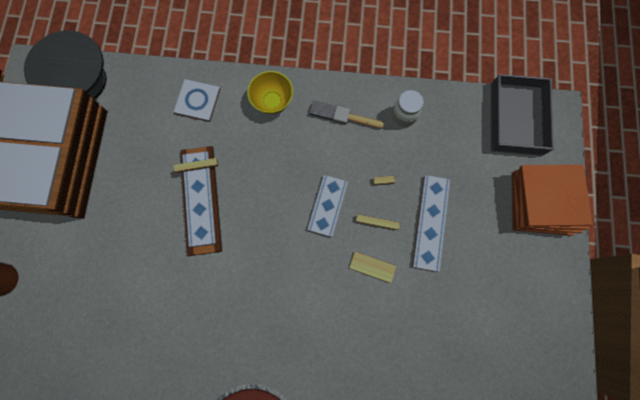

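View pics/scene0.png

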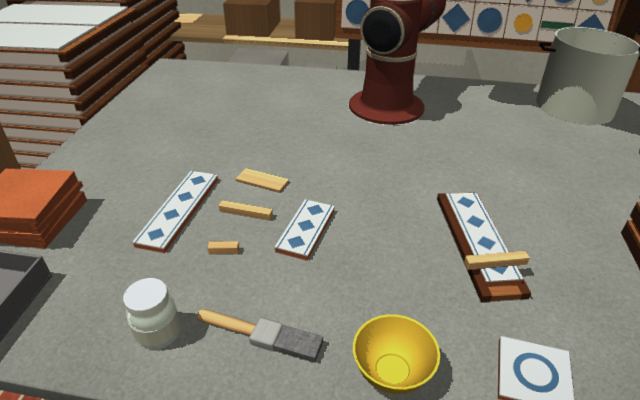

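The top view shows the rack tile around (200,200), with the first stick at (195,165) on its upper (far) end. The spacer is at (377,222), the short stick at (384,181), the slat at (373,267), and the long tile at (432,223) with four lozenges. The scene view agrees.

```bash
cat > h.py <<'E'
from plant import manip
import cv2,numpy as np
from scipy.spatial.transform import Rotation as R
np.set_printoptions(precision=4,suppress=True)
def toolT(s):
    q=s['tool_rot']; T=np.eye(4); T[:3,:3]=R.from_quat([q[1],q[2],q[3],q[0]]).as_matrix(); T[:3,3]=s['tool_pos']; return T
def cam(n,s=None):
    c=manip.calibration(n); return c['mtx'],c['distortion'],(c['T'] if n!='wrist' else toolT(s)@c['T_tool_cam'])
def ray(px,z,C):
    K,D,T=C; u=cv2.undistortPoints(np.float64(px).reshape(-1,1,2),K,D)[:,0]
    d=np.c_[u,np.ones(len(u))]@T[:3,:3].T; return (T[:3,3]+d*((z-T[2,3])/d[:,2])[:,None])[:,:2]
def proj(P,C):
    K,D,T=C; W=np.linalg.inv(T); return cv2.projectPoints(np.float64(P).reshape(-1,1,3),cv2.Rodrigues(W[:3,:3])[0],W[:3,3],K,D)[0][:,0]
def blobs(im,kind):
    h=cv2.cvtColor(im,cv2.COLOR_BGR2HSV)
    if kind=='wood': m=cv2.inRange(h,(15,80,90),(35,255,255))
    else: m=cv2.inRange(h,(85,0,110),(135,60,255))|cv2.inRange(h,(95,80,50),(125,255,255))
    m=cv2.morphologyEx(m,cv2.MORPH_CLOSE,np.ones((3,3)))
    return [c for c in cv2.findContours(m,cv2.RETR_EXTERNAL,cv2.CHAIN_APPROX_NONE)[0] if cv2.contourArea(c)>60],m
def rect(c,z,C):
    p=ray(c,z,C); (x,y),(w,h),a=cv2.minAreaRect((p*1000).astype(np.float32))
    if w<h: w,h,a=h,w,a+90
    return np.array([x,y,w,h,(a+90)%180-90])
E
python3 - <<'E'
from h import *
for n in('top','scene'):
    im=cv2.imread(f'pics/{n}0.png');C=cam(n)
    for k,zs in(('wood',(.018,.048)),('tile',(.014,.030))):
        cs,m=blobs(im,k)
        for c in cs:
            M=c.reshape(-1,2).mean(0)
            if 0<=M[0]<640: print(n,k,M,*[rect(c,z,C).round(1) for z in zs])
E
```

```text
top wood [635.3158 261.0526] [ 487.8 -899.    35.2   17.1   -4.2] [ 483.4 -875.9   34.1   16.5   -4.2]
top wood [372.0185 266.6481] [ 414.7 -252.4  107.5   42.7   75.4] [ 412.5 -248.4  104.3   41.4   75.4]
top wood [377.2088 221.8242] [ 528.2 -257.1  107.5   16.2   83.8] [ 522.6 -253.   104.3   15.7   83.8]
top wood [383.5   179.625] [ 640.1 -267.7   53.8   16.2  -80.2] [ 631.2 -263.3   52.2   15.7  -80.2]
top wood [195.3516 164.6374] [637.  223.1 112.4  18.6 -74.7] [628.2 213.  109.1  18.  -74.7]
top wood [365.726  120.3425] [ 799.6 -210.5   92.4   18.7   81. ] [ 786.  -207.8   89.6   18.2   81. ]
top wood [269.6992  91.5772] [860.2  54.6 122.5 121.3 -84.7] [844.8  49.5 118.9 117.7 -84.7]
top tile [432.0987 222.691 ] [ 543.3 -397.7  243.2   67.5   -5.1] [ 540.1 -393.3  239.4   66.4   -5.1]
top tile [328.1375 204.6188] [ 564.8 -131.4  158.4   68.6  -10.9] [ 561.3 -131.2  155.9   67.5  -10.9]
top tile [198.8827 206.9847] [527.5 198.3 197.6  65.8  13. ] [524.5 193.3 194.5  64.8  13. ]
top tile [194.8033 156.7213] [657.6 228.4  64.4  22.1 -77.1] [652.6 222.9  63.4  21.7 -77.1]
top tile 
[... 1924 characters left out ...]
.6972] [ 559.  -135.5  149.4   45.7  -11.1] [ 577.2 -131.8  145.4   44.5  -11.1]
scene tile [476.5072 223.3237] [494.2 197.  183.6  60.2  13.3] [514.1 191.7 178.6  58.6  13.3]
scene tile [174.6978 209.6356] [ 540.5 -396.9  241.    57.9   -5.2] [ 559.1 -386.2  234.5   56.4   -5.2]
scene tile [590.7895  23.7719] [-958.9  877.6  251.5   91.9  -32.8] [-899.6  853.9  244.7   89.4  -32.8]
scene tile [489.3182  19.9091] [-890.5  404.9  360.7   92.4   -8.6] [-833.1  394.   350.9   89.9   -8.6]
scene tile [455.7544  17.5965] [-888.7  267.   379.2  101.9  -17.9] [-831.4  259.8  368.9   99.2  -17.9]
scene tile [355.9355  10.7742] [-887.  -169.2  359.    92.3    1.1] [-829.7 -164.6  349.3   89.8    1.1]
```

```bash
cat >> h.py <<'E'
def plan(x,y,z,jaw,s=None):
    "tool-frame shift in mm with present axes, then turn about tool y in deg (jaw direction, world deg, mod 180)"
    s=s or manip.state(); T=toolT(s); sh=T[:3,:3].T@(np.array([x,y,z])-T[:3,3])*1000
    zc=T[:3,2]; cur=np.degrees(np.arctan2(zc[1],zc[0])); d=(jaw-cur+90)%180-90
    sg=np.sign(T[2,1]) # tool y down: positive turn about it is negative about world z
    # tilt of tool y from straight down, in tool axes (rotvec, deg)
    t=np.degrees(np.cross([0,1,0],T[:3,:3].T@np.array([0,0,-1.])))
    print('t',s['time'],'pos',s['tool_pos'],'jaw',cur,'q6',s['joint_pos'][5],'q1',s['joint_pos'][0],'w',s['gripper_width'],'F',s['contact_force'])
    print('shift',sh,'turn_y',d*sg,'tilt fix',t,'\ntool x',T[:3,0],'y',T[:3,1],'z',T[:3,2])
E
python3 - <<'E'
from h import *
plan(.528,-.257,.15,-6.2)
E
```

```text
t 0.1 pos [0.1403 0.6085 0.2492] jaw 77.0077856461646 q6 -0.11902328503811675 q1 1.2250159556804883 w 0.9965762255030436 F [-0.7108  0.2577  0.7144]
shift [ 572.3316  100.4405 -756.0174] turn_y 83.20778564616461 tilt fix [ 0.1048  0.     -0.0125] 
tool x [ 0.9744 -0.2248 -0.0002] y [-0.0006 -0.0017 -1.    ] z [ 0.2248  0.9744 -0.0018]
```

Request:
apply_moves:
  moves:
    - [-1,45,0,-20,0,0,0]
    - [-1,45,0,-20,0,0,0]
    - [-1,45,0,-20,0,0,0]
    - [-1,45,0,-20,0,0,0]
    - [-1,45,0,-20,0,0,0]
    - [-1,45,0,-20,0,0,0]
    - [-1,45,0,-20,0,0,0]
    - [-1,45,0,-20,0,0,0]
    - [-1,26,0,-42,0,0,0]
    - [-1,26,0,-42,0,0,0]
    - [-1,26,0,-42,0,0,0]
    - [-1,26,0,-42,0,0,0]
    - [-1,26,0,-42,0,0,0]
    - [-1,26,0,-42,0,0,0]
    - [-1,26,0,-42,0,0,0]
    - [-1,26,0,-42,0,0,0]
    - [-1,1,10,-48,0,0,0]
    - [-1,1,10,-48,0,0,0]
    - [-1,1,10,-48,0,0,0]
    - [-1,1,10,-48,0,0,0]

```text
time: 2.1
tool_pos: [0.5423, -0.1917, 0.2094]
tool_rot: [0.703, -0.702, 0.08, -0.08]
contact_force: [1.0, -0.6, -0.0]
gripper_width: 0.999
```

Request:
apply_moves:
  moves:
    - [-1,0,10,-34,0,0,0]
    - [-1,0,10,-34,0,0,0]
    - [-1,0,0,0,0,8.3,0]
    - [-1,0,0,0,0,8.3,0]
    - [-1,0,0,0,0,8.3,0]
    - [-1,0,0,0,0,8.3,0]
    - [-1,0,0,0,0,8.3,0]
    - [-1,0,0,0,0,8.3,0]
    - [-1,0,0,0,0,8.3,0]
    - [-1,0,0,0,0,8.3,0]
    - [-1,0,0,0,0,8.3,0]
    - [-1,0,0,0,0,8.3,0]
    - [-1,0,0,0,0,0,0]
    - [-1,0,0,0,0,0,0]

```text
time: 3.5
tool_pos: [0.5277, -0.2561, 0.1899]
tool_rot: [0.474, -0.474, 0.525, -0.524]
contact_force: [0.5, 0.5, -0.2]
gripper_width: 0.996
```

Run:
```python
from h import *
s=manip.state(); im=manip.grab_frame('wrist'); cv2.imwrite('pics/w1.png',im)
plan(.528,-.257,.10,-6.2,s)
C=cam('wrist',s)
for c in blobs(im,'wood')[0]: print(c.reshape(-1,2).mean(0),rect(c,.018,C))
```

```text
t 3.5 pos [ 0.5277 -0.2561  0.1899] jaw -5.822117588695204 q6 -0.47712366629404346 q1 -0.5787448423030315 w 0.9958532408949592 F [ 0.4858  0.5087 -0.1516]
shift [ 0.8474 89.8749  0.4741] turn_y 0.37788241130479605 tilt fix [ 0.0395  0.     -0.0185] 
tool x [-0.1014 -0.9948 -0.0003] y [-0.0007  0.0004 -1.    ] z [ 0.9948 -0.1014 -0.0007]
[419.0588 188.6303] [ 640.4031 -267.2255   57.4239   17.5096  -80.179 ]
[222.204 192.2  ] [ 420.4461 -252.3638  106.8329   43.2663   75.641 ]
[319.3395 188.2791] [ 529.3411 -258.7985  109.0971   18.1006   83.9164]
[564.0439 121.7951] [ 798.5446 -210.5702   95.9538   20.7961   80.244 ]
```

View pics/w1.png

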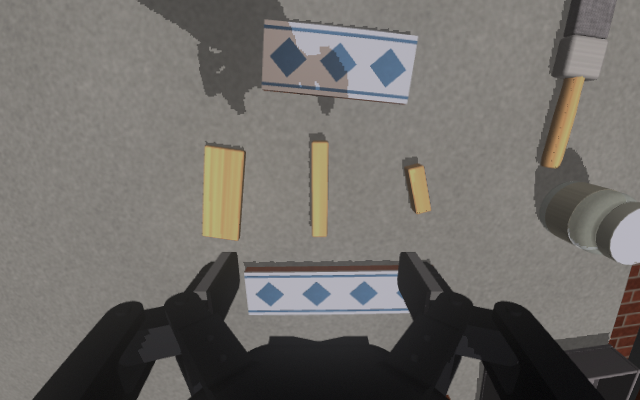

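The wrist view shows the spacer centred at (319,188) between the jaws, measuring 109 x 18 mm. I'll descend and grip it.

Request:
apply_moves:
  moves:
    - [-1,2,40,1.5,0,0.3,0]
    - [-1,0,40,0,0,0,0]
    - [-1,0,40,0,0,0,0]
    - [-1,0,30,0,0,0,0]
    - [-1,0,18,0,0,0,0]
    - [-1,0,0,0,0,0,0]
    - [1,0,0,0,0,0,0]
    - [1,0,0,0,0,0,0]
    - [1,0,0,0,0,0,0]
    - [1,0,0,0,0,0,0]
    - [1,0,0,0,0,0,0]
    - [1,0,0,0,0,0,0]
    - [1,0,0,0,0,0,0]
    - [1,0,0,0,0,0,0]

```text
time: 4.95
tool_pos: [0.53, -0.259, 0.0236]
tool_rot: [-0.472, 0.472, -0.526, 0.527]
contact_force: [0.9, 1.0, 5.5]
gripper_width: 0.189
```

Request:
apply_moves:
  moves:
    - [1,0,-5,0,0,0,0]
    - [1,0,-25,0,0,0,0]
    - [1,0,-40,0,0,0,0]
    - [1,0,-40,0,0,0,0]
    - [1,0,0,0,0,0,0]

```text
time: 5.45
tool_pos: [0.5325, -0.2606, 0.1395]
tool_rot: [-0.473, 0.471, -0.523, 0.531]
contact_force: [0.4, -0.3, -0.1]
gripper_width: 0.188
```

Run:
```python
from h import *
plan(.4685,.1804,.15,13)
s=manip.state(); im=manip.grab_frame('wrist'); cv2.imwrite('pics/w2.png',im)
C=cam('wrist',s)
for c in blobs(im,'wood')[0]: print(c.reshape(-1,2).mean(0),rect(c,s['tool_pos'][2]-.0055,C))
```

```text
t 5.45 pos [ 0.5325 -0.2606  0.1395] jaw -6.286309373879437 q6 -0.4708010218652207 q1 -0.5805439479791169 w 0.1875948653520508 F [ 0.41   -0.3439 -0.098 ]
shift [-431.2257  -14.0276 -111.7879] turn_y -19.286309373879433 tilt fix [-0.6088  0.      0.3093] 
tool x [-0.1096 -0.994   0.0054] y [ 0.01   -0.0065 -0.9999] z [ 0.9939 -0.1095  0.0106]
[430.0069 194.7222] [ 592.8191 -227.6596   30.8593   10.2119  -77.8509]
[318.0415 250.0854] [ 533.5114 -257.4886  105.733    17.6272   83.8854]
[197.848  201.3682] [ 477.6861 -219.7122   56.0859   23.2565   75.9738]
[600.3918 115.2857] [ 675.9785 -197.5165   50.9544   11.5375   79.8475]
```

Request:
apply_moves:
  moves:
    - [1,-43,-1,-11,-0.6,0,0.3]
    - [1,-43,-1,-11,0,0,0]
    - [1,-43,-1,-11,0,0,0]
    - [1,-43,-1,-11,0,0,0]
    - [1,-43,-1,-11,0,0,0]
    - [1,-43,-1,-11,0,0,0]
    - [1,-43,-1,-11,0,0,0]
    - [1,-43,-1,-11,0,0,0]
    - [1,-43,-1,-11,0,0,0]
    - [1,-43,-1,-11,0,0,0]
    - [1,0,0,0,0,-6.4,0]
    - [1,0,0,0,0,-6.4,0]
    - [1,0,0,0,0,-6.4,0]
    - [1,0,0,0,0,0,0]
    - [1,0,0,0,0,0,0]

```text
time: 7.0
tool_pos: [0.4662, 0.1808, 0.144]
tool_rot: [-0.551, 0.554, -0.446, 0.437]
contact_force: [0.3, 0.5, 0.1]
gripper_width: 0.193
```

Run:
```python
from h import *
plan(.4685,.1804,.06,13)
s=manip.state(); im=manip.grab_frame('wrist'); C=cam('wrist',s)
for c in blobs(im,'wood')[0]: print('wood',c.reshape(-1,2).mean(0),rect(c,s['tool_pos'][2]-.0055,C),rect(c,.048,C))
for c in blobs(im,'tile')[0]: print('tile',c.reshape(-1,2).mean(0),rect(c,.03,C))
R0=np.array([.5465,.1984]);u=-np.array([.9744,.225]);v=np.array([-u[1],u[0]])
for i,(a,b) in enumerate([(1,1),(1,-1),(-1,-1),(-1,1)]): 
    p=proj([*(R0+u*.12*a+v*.032*b),.03],C)[0]; cv2.circle(im,tuple(map(int,p)),3,(0,0,255),-1)
cv2.imwrite('pics/w3.png',im)
```

```text
t 7.0 pos [0.4662 0.1808 0.144 ] jaw 12.77252708374408 q6 -0.008604165994144168 q1 0.2165242284226352 w 0.19329117082048095 F [0.3142 0.5085 0.1164]
shift [ 1.5478 83.9755  3.0168] turn_y -0.2274729162559197 tilt fix [ 0.6106  0.     -0.4805] 
tool x [ 0.221  -0.9752 -0.0084] y [-0.0122  0.0058 -0.9999] z [ 0.9752  0.2211 -0.0107]
wood [610.6701 381.0305] [681.8741 141.6797  59.9382  42.2819   6.7207] [841.8855  63.3354 101.5623  71.6445   6.7207]
wood [318.3128 248.5521] [465.9282 184.2685 105.3985  17.8737 -77.0514] [475.9758 135.4998 178.5925  30.2862 -77.0514]
wood [509.2148 208.9331] [555.184  231.0019  65.6473  13.3476 -72.3367] [627.2153 214.6872 111.2361  22.617  -72.3367]
tile [628.5758 220.5818] [758.8913 227.0358  79.8615  39.3593 -57.0739]
tile [528.8974 205.1795] [656.5516 222.6787  62.4887  16.3311 -76.667 ]
tile [412.1395 205.3442] [551.5306 198.5751 141.712   63.433   12.8868]
tile [288.6474 205.8092] [440.1298 173.0248  63.3078  20.7943 -76.7265]
```

View pics/w3.png

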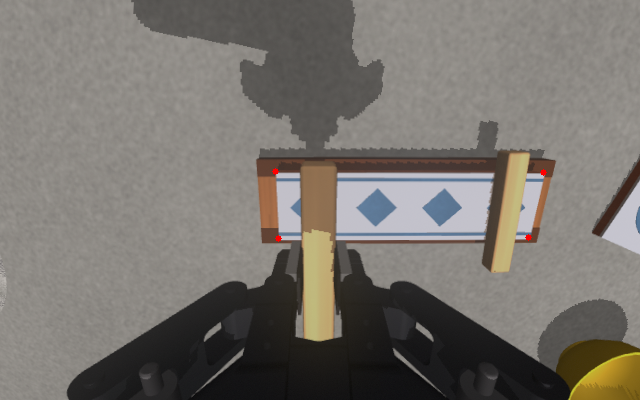

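The red dots, which are the corners predicted from my rack estimate, fall on the lower tile's corners at (276,171), (543,172), (528,237) and (278,238). The held stick is above its slot, so I'll lower it.

Request:
apply_moves:
  moves:
    - [1,4,0,2.5,0.6,-0.2,-0.4]
    - [1,0,0,0,0,0,0]
    - [1,0,30,0,0,0,0]
    - [1,0,30,0,0,0,0]
    - [1,0,15,0,0,0,0]
    - [1,0,7,0,0,0,0]
    - [1,0,0,0,0,0,0]
    - [1,0,0,0,0,0,0]

```text
time: 7.85
tool_pos: [0.4716, 0.178, 0.0645]
tool_rot: [0.555, -0.552, 0.439, -0.44]
contact_force: [0.1, 0.3, -0.2]
gripper_width: 0.191
```

Run:
```python
from h import *
plan(.4695,.1775,.0536,13)
```

```text
t 7.85 pos [0.4716 0.178  0.0645] jaw 13.096974941519745 q6 -0.016882200303108153 q1 0.21238346641298686 w 0.19093682387740635 F [ 0.1118  0.3137 -0.2398]
shift [ 0.0222 10.9228 -2.1562] turn_y 0.09697494151974695 tilt fix [-0.2478  0.     -0.081 ] 
tool x [ 0.2266 -0.974  -0.0014] y [ 0.0039  0.0024 -1.    ] z [0.974  0.2266 0.0043]
```

Request:
apply_moves:
  moves:
    - [1,0,5,-2,-0.2,0,0]
    - [1,0,3,0,0,0,0]
    - [1,0,1.5,0,0,0,0]
    - [1,0,1,0,0,0,0]
    - [1,0,0.5,0,0,0,0]
    - [1,0,0,0,0,0,0]
    - [1,0,0,0,0,0,0]

```text
time: 8.55
tool_pos: [0.4687, 0.1774, 0.0536]
tool_rot: [-0.554, 0.554, -0.44, 0.439]
contact_force: [-4.5, -1.1, 8.4]
gripper_width: 0.191
```

Contact shows 8 N upward at the expected height, so I'll release and retreat.

Request:
apply_moves:
  moves:
    - [0.3,0,0,0,0,0,0]
    - [0.3,0,0,0,0,0,0]
    - [0.3,0,0,0,0,0,0]
    - [0.3,0,0,0,0,0,0]
    - [0.3,0,-10,0,0,0,0]
    - [-0.5,0,-25,0,0,0,0]
    - [-1,0,-45,0,0,0,0]
    - [-1,0,-45,0,0,0,0]
    - [-1,0,-20,0,0,0,0]
    - [-1,0,0,0,0,0,0]

```text
time: 9.55
tool_pos: [0.4714, 0.1778, 0.2029]
tool_rot: [0.556, -0.551, 0.438, -0.441]
contact_force: [0.3, -0.5, 1.2]
gripper_width: 1.0
```

Run:
```python
from h import *
plan(.5425,-.3975,.2,84.9)
s=manip.state(); im=manip.grab_frame('wrist'); C=cam('wrist',s); cv2.imwrite('pics/w4.png',im)
for c in blobs(im,'wood')[0]: print('wood',c.reshape(-1,2).mean(0),rect(c,.048,C))
for c in blobs(im,'tile')[0]: print('tile',c.reshape(-1,2).mean(0),rect(c,.03,C))
```

```text
t 9.55 pos [0.4714 0.1778 0.2029] jaw 13.108930431561678 q6 -0.01694097880417253 q1 0.2120936813797199 w 0.9998705524213534 F [ 0.3162 -0.4579  1.1937]
shift [576.4251   1.6292 -61.2351] turn_y -71.79106956843833 tilt fix [-0.4809  0.     -0.0737] 
tool x [ 0.2268 -0.9739 -0.0013] y [ 0.0079  0.0032 -1.    ] z [0.9739 0.2268 0.0084]
wood [578.3086 334.4136] [867.0117  65.4614 123.142   65.2044 -31.8491]
wood [465.7225 188.8987] [627.054  214.3801 110.2699  19.6252 -74.1094]
wood [314.4211 189.5658] [469.4298 177.3425 108.6387  17.5362 -77.2833]
tile [482.5746 185.194 ] [654.4925 222.2132  63.1635  18.6199 -76.4611]
tile [386.625 185.325] [549.0448 198.2109 144.68    63.0365  12.8646]
tile [291.9312 185.5563] [444.4594 174.1324  63.0445  29.5438 -77.7057]
tile [597.9761 190.3426] [801.9269 250.4271  95.038   94.9689  -8.2549]
```

View pics/w4.png

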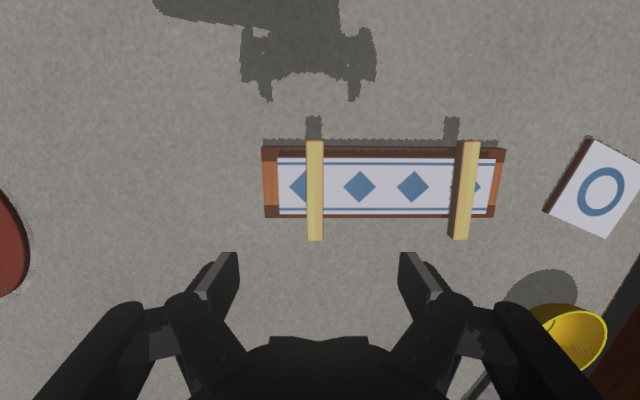

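The view shows the spacer lying released across the bare end at (314,190). It measures (0.469, 0.177), about 3 mm from the slot. Next is the long tile.

Request:
apply_moves:
  moves:
    - [-1,48,0,-5,0,0,0]
    - [-1,48,0,-5,0,0,0]
    - [-1,48,0,-5,0,0,0]
    - [-1,48,0,-5,0,0,0]
    - [-1,48,0,-5,0,0,0]
    - [-1,48,0,-5,0,0,0]
    - [-1,48,0,-5,0,0,0]
    - [-1,48,0,-5,0,0,0]
    - [-1,48,0,-5,0,0,0]
    - [-1,48,0,-5,0,0,0]
    - [-1,48,0,-5,0,0,0]
    - [-1,48,0,-5,0,0,0]

```text
time: 10.8
tool_pos: [0.5399, -0.3986, 0.1935]
tool_rot: [0.554, -0.554, 0.442, -0.438]
contact_force: [0.8, 1.0, 0.2]
gripper_width: 1.0
```

Request:
apply_moves:
  moves:
    - [-1,0,0,0,0,-8,0]
    - [-1,0,0,0,0,-8,0]
    - [-1,0,0,0,0,-8,0]
    - [-1,0,0,0,0,-8,0]
    - [-1,0,0,0,0,-8,0]
    - [-1,0,0,0,0,-8,0]
    - [-1,0,0,0,0,-8,0]
    - [-1,0,0,0,0,-8,0]
    - [-1,0,0,0,0,-8,0]
    - [-1,0,0,0,0,0,0]
    - [-1,0,0,0,0,0,0]

```text
time: 11.9
tool_pos: [0.5404, -0.3968, 0.1946]
tool_rot: [0.707, -0.705, 0.033, -0.03]
contact_force: [-0.3, 0.4, 0.9]
gripper_width: 0.996
```

Run:
```python
from h import *
plan(.5425,-.3975,.10,84.9)
s=manip.state(); im=manip.grab_frame('wrist'); C=cam('wrist',s); cv2.imwrite('pics/w5.png',im)
for c in blobs(im,'tile')[0]: print('tile',c.reshape(-1,2).mean(0),rect(c,.014,C))
```

```text
t 11.9 pos [ 0.5404 -0.3968  0.1946] jaw 84.94153036948474 q6 -2.226730723273811 q1 -0.7442496526509972 w 0.9964829976508031 F [-0.3238  0.3755  0.9432]
shift [ 2.5714 94.6085 -0.7557] turn_y 0.04153036948473243 tilt fix [-0.1611  0.     -0.2275] 
tool x [ 0.9961 -0.0882 -0.004 ] y [-0.0037  0.0032 -1.    ] z [0.0882 0.9961 0.0028]
tile [546.2678 174.4858] [ 561.3976 -129.5431  151.377    64.0916  -11.012 ]
tile [318.1839 174.1571] [ 542.3376 -396.2798  240.9147   64.8212   -5.0474]
```

View pics/w5.png

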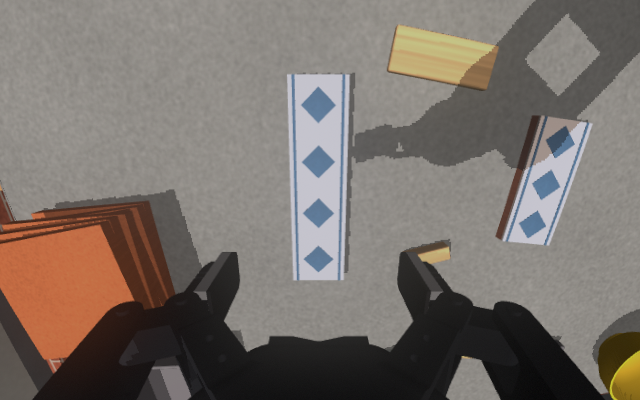

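The four-lozenge tile is centred at (318,174) between the jaws, measuring 241 x 65 mm at (542.3, -396.3). I'll descend to just above it first.

Request:
apply_moves:
  moves:
    - [-1,2,40,0.5,0,0,0]
    - [-1,0,40,0,0,0,0]
    - [-1,0,40,0,0,0,0]
    - [-1,0,30,0,0,0,0]
    - [-1,0,10,0,0,0,0]
    - [-1,0,5,0,0,0,0]
    - [-1,0,0,0,0,0,0]
    - [-1,0,0,0,0,0,0]

```text
time: 12.75
tool_pos: [0.544, -0.398, 0.0339]
tool_rot: [-0.706, 0.707, -0.03, 0.031]
contact_force: [1.4, 0.1, 1.1]
gripper_width: 0.999
```

Run:
```python
from h import *
plan(.5423,-.3963,.016,84.95)
```

```text
t 12.75 pos [ 0.544  -0.398   0.0339] jaw 85.08453713182402 q6 -2.226807041497764 q1 -0.7418715850577712 w 0.9994976999694051 F [1.3834 0.1171 1.1157]
shift [-1.8687 17.9212  1.5694] turn_y 0.13453713182401827 tilt fix [ 0.074  -0.      0.0816] 
tool x [ 0.9963 -0.0857  0.0014] y [ 0.0013 -0.0014 -1.    ] z [ 0.0857  0.9963 -0.0013]
```

Request:
apply_moves:
  moves:
    - [-1,-2,8,1.5,0,0,0]
    - [-1,0,7,0,0,0,0]
    - [-1,0,3,0,0,0,0]
    - [-1,0,0,0,0,0,0]
    - [-1,0,0,0,0,0,0]

```text
time: 13.25
tool_pos: [0.5408, -0.3952, 0.0134]
tool_rot: [0.707, -0.706, 0.031, -0.03]
contact_force: [0.8, 0.6, -0.3]
gripper_width: 1.002
```

Request:
apply_moves:
  moves:
    - [1,0,0,0,0,0,0]
    - [1,0,0,0,0,0,0]
    - [1,0,0,0,0,0,0]
    - [1,0,0,0,0,0,0]
    - [1,0,0,0,0,0,0]

```text
time: 13.75
tool_pos: [0.5415, -0.3958, 0.0146]
tool_rot: [-0.706, 0.707, -0.03, 0.03]
contact_force: [0.5, -0.8, 4.3]
gripper_width: 0.725
```

Request:
apply_moves:
  moves:
    - [1,0,0,0,0,0,0]
    - [1,0,-3,0,0,0,0]
    - [1,0,-8,0,0,0,0]
    - [1,0,-20,0,0,0,0]
    - [1,0,-30,0,0,0,0]
    - [1,0,-30,0,0,0,0]
    - [1,0,-30,0,0,0,0]
    - [1,0,-20,0,0,0,0]
    - [1,0,0,0,0,0,0]
    - [1,0,0,0,0,0,0]

```text
time: 14.75
tool_pos: [0.5406, -0.3948, 0.1535]
tool_rot: [0.707, -0.706, 0.031, -0.029]
contact_force: [-0.2, -0.4, -4.1]
gripper_width: 0.732
```

Run:
```python
from h import *
s=manip.state();plan(.547,.198,.15,102.9)
im=manip.grab_frame('wrist'); C=cam('wrist',s); cv2.imwrite('pics/w6.png',im)
for c in blobs(im,'tile')[0]: print('tile',c.reshape(-1,2).mean(0),rect(c,s['tool_pos'][2],C))
```

```text
t 14.75 pos [ 0.5406 -0.3948  0.1535] jaw 85.10762647409773 q6 -2.2272084407427593 q1 -0.741830173302295 w 0.7322336352860478 F [-0.2291 -0.3551 -4.0691]
shift [-44.1474   4.7814 591.195 ] turn_y -17.792373525902278 tilt fix [-0.1139  0.     -0.1604] 
tool x [ 0.9964 -0.0853 -0.0028] y [-0.0026  0.0022 -1.    ] z [0.0853 0.9964 0.002 ]
tile [575.0087 182.7143] [ 510.7886 -266.2663   71.4923   30.2259  -11.1124]
tile [318.6144 192.0351] [ 504.8884 -391.3671  167.6161   64.3575   -5.0045]
```

View pics/w6.png

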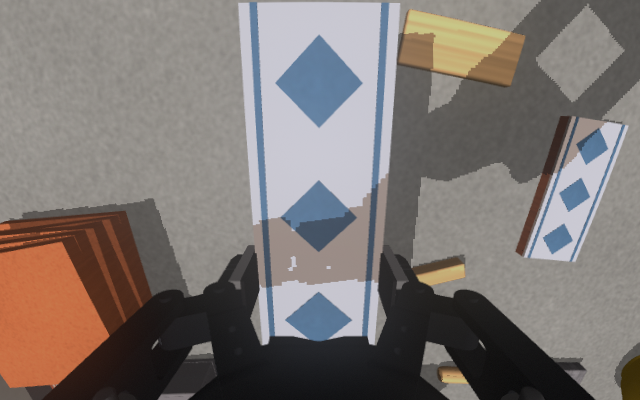

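The tile is held level and parallel to the jaws, with its centre line at column 319. I'll carry it above the rack.

Request:
apply_moves:
  moves:
    - [1,-1,0,15,0,0,0]
    - [1,-3,0,26,0,0,0]
    - [1,-3,0,38,0,0,0]
    - [1,-3,0,38,0,0,0]
    - [1,-3,0,38,0,0,0]
    - [1,-3,0,38,0,0,0]
    - [1,-3,0,38,0,0,0]
    - [1,-3,0,38,0,0,0]
    - [1,-3,0,38,0,0,0]
    - [1,-3,0,38,0,0,0]
    - [1,-3,0,38,0,0,0]
    - [1,-3,0,38,0,0,0]
    - [1,-3,0,38,0,0,0]
    - [1,-3,0,38,0,0,0]
    - [1,-3,0,38,0,0,0]
    - [1,-2,0,38,0,0,0]
    - [1,0,0,18,0,0,0]

```text
time: 16.5
tool_pos: [0.5444, 0.2006, 0.1532]
tool_rot: [0.707, -0.706, 0.031, -0.027]
contact_force: [0.4, -1.4, -3.1]
gripper_width: 0.73
```

Request:
apply_moves:
  moves:
    - [1,0,0,0,0,-3,0]
    - [1,0,0,0,0,-4,0]
    - [1,0,0,0,0,-4,0]
    - [1,0,0,0,0,-4,0]
    - [1,0,0,0,0,-3,0]
    - [1,0,0,0,0,0,0]
    - [1,0,0,0,0,0,0]

```text
time: 17.2
tool_pos: [0.5455, 0.1975, 0.1539]
tool_rot: [0.703, -0.702, -0.079, 0.082]
contact_force: [0.7, 0.1, -4.2]
gripper_width: 0.731
```

Run:
```python
from h import *
s=manip.state();plan(.547,.198,.075,102.9)
im=manip.grab_frame('wrist'); C=cam('wrist',s); cv2.imwrite('pics/w7.png',im)
for c in blobs(im,'tile')[0]: print('tile',c.reshape(-1,2).mean(0),rect(c,s['tool_pos'][2],C))
```

```text
t 17.2 pos [0.5455 0.1975 0.1539] jaw 103.06017359055804 q6 -1.5807530758253803 q1 0.21841614336535484 w 0.7312511521580637 F [ 0.6569  0.148  -4.1555]
shift [ 1.8391 78.8496  0.0059] turn_y 0.16017359055803126 tilt fix [-0.0942  0.     -0.205 ] 
tool x [ 0.9741  0.226  -0.0036] y [-0.0039  0.0008 -1.    ] z [-0.226   0.9741  0.0016]
tile [ 12.8269 138.3284] [515.642   40.0858  71.1838  17.4046 -10.9372]
tile [317.554 168.003] [510.5395 189.5641 167.5441  64.4406  13.0071]
```

View pics/w7.png

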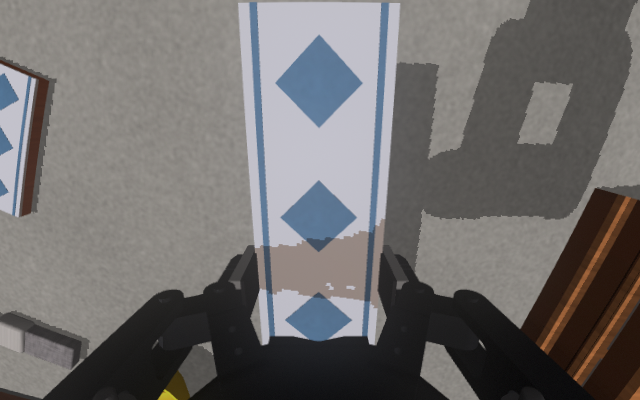

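The tile is still square in the jaws (centre line at column 319, angle 13.0°) and its centre is within 2 mm of the rack's. I'll lower it in stages.

Request:
apply_moves:
  moves:
    - [1,1.5,15,0,0,0,-0.1]
    - [1,0,20,0,0,0,0]
    - [1,0,20,0,0,0,0]
    - [1,0,14,0,0,0,0]
    - [1,0,6,0,0,0,0]
    - [1,0,3,0,0,0,0]
    - [1,0,0,0,0,0,0]
    - [1,0,0,0,0,0,0]

```text
time: 18.05
tool_pos: [0.549, 0.198, 0.0783]
tool_rot: [0.703, -0.702, -0.082, 0.08]
contact_force: [0.3, -0.8, -3.4]
gripper_width: 0.729
```

Run:
```python
from h import *
plan(.547,.198,.0635,102.9)
```

```text
t 18.05 pos [0.549  0.198  0.0783] jaw 103.10480131170695 q6 -1.5821308327126347 q1 0.21797759817747514 w 0.7289023568932812 F [ 0.3163 -0.7987 -3.3697]
shift [-1.9497 14.7915  0.4534] turn_y 0.2048013117069445 tilt fix [-0.0797  0.      0.146 ] 
tool x [0.974  0.2267 0.0025] y [ 0.0022  0.0019 -1.    ] z [-0.2267  0.974   0.0014]
```

Request:
apply_moves:
  moves:
    - [1,-1,4,0,0,0,0]
    - [1,0,4,0,0,0,0]
    - [1,0,2,0,0,0,0]
    - [1,0,2,0,0,0,0]
    - [1,0,0,0,0,0,0]
    - [1,0,0,0,0,0,0]

```text
time: 18.65
tool_pos: [0.5472, 0.1976, 0.0652]
tool_rot: [0.703, -0.702, -0.081, 0.081]
contact_force: [-0.2, 0.2, -3.8]
gripper_width: 0.735
```

Request:
apply_moves:
  moves:
    - [1,0,1,0,0,0,0]
    - [1,0,1,0,0,0,0]
    - [1,0,0,0,0,0,0]
    - [1,0,0,0,0,0,0]

```text
time: 19.05
tool_pos: [0.5471, 0.1975, 0.0632]
tool_rot: [0.703, -0.702, -0.081, 0.081]
contact_force: [-0.5, -0.2, -3.5]
gripper_width: 0.733
```

Request:
apply_moves:
  moves:
    - [1,0,0.5,0,0,0,0]
    - [1,0,0,0,0,0,0]
    - [1,0,0.5,0,0,0,0]
    - [1,0,0,0,0,0,0]
    - [1,0,0,0,0,0,0]

```text
time: 19.55
tool_pos: [0.5473, 0.1976, 0.0626]
tool_rot: [0.703, -0.702, -0.081, 0.081]
contact_force: [-2.0, -1.0, 0.1]
gripper_width: 0.731
```

Request:
apply_moves:
  moves:
    - [1,0,0.5,0,0,0,0]
    - [1,0,0,0,0,0,0]
    - [0.2,0,0,0,0,0,0]
    - [-0.9,0,0,0,0,0,0]
    - [-1,0,0,0,0,0,0]
    - [-1,0,0,0,0,0,0]
    - [-1,0,0,0,0,0,0]

```text
time: 20.25
tool_pos: [0.5474, 0.1976, 0.0617]
tool_rot: [0.703, -0.702, -0.081, 0.08]
contact_force: [-0.6, 0.3, 0.0]
gripper_width: 0.995
```

Request:
apply_moves:
  moves:
    - [-1,0,-5,0,0,0,0]
    - [-1,0,-15,0,0,0,0]
    - [-1,0,-30,0,0,0,0]
    - [-1,0,-40,0,0,0,0]
    - [-1,0,-40,0,0,0,0]
    - [-1,0,-30,0,0,0,0]
    - [-1,0,0,0,0,0,0]
    - [-1,0,0,0,0,0,0]

```text
time: 21.05
tool_pos: [0.5478, 0.1974, 0.2239]
tool_rot: [0.703, -0.702, -0.082, 0.079]
contact_force: [-0.2, -0.2, -0.1]
gripper_width: 0.999
```

Run:
```python
from h import *
s=manip.state(); im=manip.grab_frame('wrist'); C=cam('wrist',s); cv2.imwrite('pics/w8.png',im)
print(s['tool_pos'],s['contact_force'])
for c in blobs(im,'tile')[0]: print('tile',c.reshape(-1,2).mean(0),rect(c,.062,C))
for c in blobs(im,'wood')[0]: print('wood',c.reshape(-1,2).mean(0),rect(c,.048,C))
a=manip.grab_frame('scene')[150:340,380:600]; cv2.imwrite('pics/s8.png',np.hstack([cv2.resize(im,(480,300)),cv2.resize(a,(320,300))]))
```

```text
[0.5478 0.1974 0.2239] [-0.1631 -0.2161 -0.0727]
tile [613.2984 370.7749] [720.0419 701.0698 191.1139  82.1949  57.8642]
tile [311.3534 332.7328] [737.6596 235.4319  68.0816  24.4946  85.9523]
tile [625.699  307.5153] [622.1704 628.4813 141.1836  66.6098  36.2813]
tile [318.1949 174.5319] [548.0684 197.9206 240.2266  63.5975  13.0348]
tile [ 56.2508 127.9659] [549.0125 -86.2038 129.4617  54.841  -11.2587]
wood [167.5556 376.188 ] [881.8094  36.881   71.4894  63.171   21.1187]
wood [ 20.5849 283.4151] [ 768.8359 -163.4271   60.8727   21.9089   81.6282]
wood [280.4483 252.2069] [638.7157 171.4139  21.9435  17.6286 -76.7418]
wood [354.3333 250.5833] [615.1187 257.9818  17.2314  16.1701 -77.0386]
wood [360.5082 110.8361] [459.3196 221.6028  17.0107  15.9241 -76.6161]
wood [274.4521 110.8767] [479.0468 134.6296  23.018   16.8892 -77.1067]
```

View pics/s8.png

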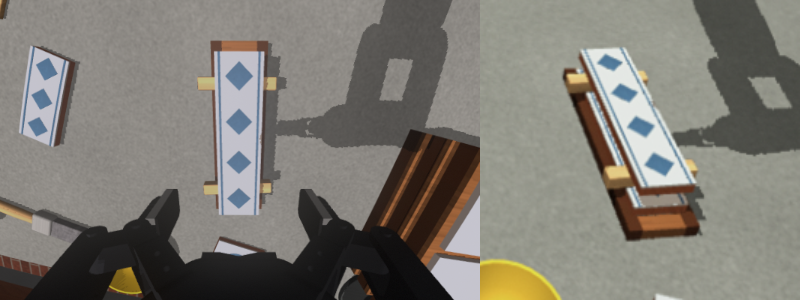

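The view shows the long tile level on both sticks (stick ends at (206,83), (269,83), (211,188) and (265,188)) and squarely above the rack. I'm handing the job in.

```bash
python3 -c "
from plant import manip
print(manip.job_done(), manip.state()['time'])"
```

```text
the job is handed in; nothing more can be done
the job is handed in; nothing more can be done
```

The job is handed in: the matching stick lies across the bare end and is released, and the long tile rests on both sticks. The arm finished at about 21 s of the 67 s allowed. The hand-in reports no verdict, so the figures below are my own measurements from the last wrist-camera picture.

| Item | Measured position (mm) | Check |
|---|---|---|
| New stick | (469, 178) | About 2 mm from its slot at (469, 180) |
| First stick | (627, 215) | Within about 2 mm of where it was at the start (628, 213) |
| Long tile | (548, 198), turned 13.0° | Rack centre is about (547, 198), turned about 13° |

- **Tile height:** the tile measured 240 x 64 mm when I took its top to be 62 mm up, which fits an underside at 48 mm. It looks level in the scene view.
- **Gripper:** it is clear of everything, with the contact force close to zero.
- **Disagreements:** some moves ended a few millimetres off the commanded height. I lowered in small steps and checked the measured pose before each placing. No check failed.

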